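Hold the gear's spring clamp open at its mark

ROBOT

A 7-joint arm with a two-finger parallel gripper is mounted at the origin on the work surface. World frame = base frame: x ahead of the robot, y to its left, z up, the work surface at z = 0. Lengths are in m, angles in rad, forces in N, time in s.
With the tool pointing down it reaches from about 0.4 to 0.85 m from the base axis. Payload 4.5 kg.
Tool frame: the origin (TCP) lies on the centre line of the jaws, within the pads' length; the fingertips stand 8 mm ahead of it and the grasp point (between the pads) lies 11 mm behind it; z points along the fingers, x is the direction in which the jaws open and shut, and the axes are right-handed (so a half turn about z gives the same grasp; the last joint's range is limited). The gripper opens to 88 mm and grips with 3 to 60 N. Pads are 18 mm wide; open, the fingers measure 123 mm over their backs; the gripper's body (75 mm by 187 mm) begins 45 mm behind the grasp point.
Start: joints at [-1.074, 0.689, -0.195, 1.565, 0.157, 0.902, -0.215], TCP at [0.279, 0.559, 0.247] pointing down, gripper open.
Joint ranges: [-3.01, 3.01], [-0.46, 2.08], [-1.47, 1.51], [0.13, 2.56], [-1, 4.14], [0.04, 2.09], [-2.66, 2.66]. Speed limits (rad/s): [2.57, 2.57, 3.14, 3.14, 3.14, 3.14, 3.14].

INTERFACE

Orientations are given as a unit quaternion [x, y, z, w].
In Python, from plant import r gives the robot as it stands.
- The arm moves only by the shell command python3 -m pendant 'ROWS' [FORCE]. ROWS is JSON, a list of rows, each a list of 3 entries, a list of its own where there are three numbers: the turn, a rotation vector about the tool's x, y, z in rad, then the shift along the tool's x, y, z in m, then the opening, from 0 (shut) to 1 (fully open). In form: [[[wx, wy, wz], [tx, ty, tz], claw], ...]. A call has 1 to 10 rows; each row is the pose to reach, as a shift and turn from the pose commanded when the call began, along the tool's axes at that moment; what a row does not reach only later rows make up. A row lasts 1/10 s, in which the tool goes at most 50 mm and 8.59 degrees, less where a joint would pass 70% of its speed; a pose out of reach is approached as far as the arm can. A call with a gripper value outside its range is refused whole. The fingers move at their own pace and stop on an object; FORCE is the grip in N (left out, the last holds). Time passes only in rows, so rows that repeat a pose let the fingers close. It gives the time, the measured TCP pose, the force and the opening at its end, in the units of the state.
- r.get_state(): the state, without advancing time (a new reading comes with each control period).
- r.snapshot(name): name is "side" or "top"; returns a dict with "image" (384x512x3 uint8, red, green, blue), "mtx" (3x3 intrinsics, pixels), "R" (3x3) and "t" (3): a world point X has camera coordinates R X + t. Camera axes: x right, y down, z forward; pixel columns grow to the right and rows downward; lengths in m; the calibration is good to about 2 mm. A picture is of the moment at which its call begins. There is no depth.
- r.finish_job(): hands the job in, once; it reports no verdict.
The state is a dict: "clock": time; "q": joint angles; "qd": joint speeds; "joint_torque": joint torques, N m; "tool_pos": TCP position; "eef_rot": TCP orientation; "contact_force": force on the tool from outside, world axes, zero at the start; "moment": the same for the moment, N m; "opening": opening from 0.0 (shut) to 1.0 (fully open).
Only numpy, scipy, OpenCV 4.12 (cv2) and the standard library are available. Lean on these libraries where they do the work, as an engineer would, in place of code of your own. Each camera call takes 0.05 s, during which the arm holds its last target. There are 200 camera calls.

TASK

One of the two spring-clamp fixtures on the repair bench has the toothed steel gear in its nest, the other a plain brass bush. By its red handle, pull the slide of the clamp that holds the gear back against its spring until the white index line stands level with the green mark (within the mark's width), and keep it there: the job ends with the gripper still holding that handle steady at the mark, so that the fitter can lift the gear out. Leave the other clamp shut, both parts on their posts, the marks as they are set, and the loose tools where they lie.

Things in the scene. Friction and masses are not known exactly. Their poses are not given: they have to be found in the camera images.
- gear: steel spur gear with teeth all round, 80 mm across, 20 mm thick, 20 mm bore, lying flat over the 14 mm locating post of one of the two clamp fixtures (left or right, differs from start to start); origin at the centre of its underside, z up
- bush: smooth brass-coloured ring without teeth, 62 mm across, 20 mm thick, 20 mm bore, lying flat over the locating post of the other fixture; origin at the centre of its underside
- left: left (+y) fixture, bolted down: blue base 215 x 110 x 12 mm, two pale guide cheeks (110 mm long, outer faces 98 mm apart, tops at z = 44 mm) with a dark slide 40 mm wide between them, top also at 44 mm; strap across at x = +45 mm, top 50 mm. Origin on the bench midway between the cheeks, z up; x runs along the slide from handle to part: pull is along -x
- left_slide (a joint): travel of the left slide: 0 = shut (sprung home, its nose over the part), grows in m as the handle is pulled along -x of left; stop at 0.095. The spring always pulls it home: about 6 N at 0 and 120 N/m more (11 N at 40 mm), so it closes if let go
- left_handle: red upright paddle on the left slide: 16 mm thick along the pull, 40 mm wide, 45 mm tall; origin at the centre of its foot, on the slide's top 44 mm above the bench (paddle top at 89 mm), 115 mm to the -x side of the fixture's origin when shut; axes as the fixture's. Over 50 mm free before and behind it above the slide. Moves with the slide
- left_index (a point): middle of the white index line, 3 mm wide, painted across the top of the left slide, 22 mm on the +x side of the fixture's origin when shut; it moves with the slide; axes as the fixture's
- left_mark (a point): centre of the top of the green mark, a clip 12 mm long in the pull direction on top of the +y cheek of the left fixture (its top 48 mm above the bench, 36 mm to the fixture's +y side of the centre line); set 40 to 70 mm from the index line at rest, measured along the pull. Axes as the fixture's
- left_nest (a point): foot of the locating post of the left fixture, on top of its base plate, 100 mm on the +x side of the fixture's origin: the part in this nest has its origin here
- right: right (-y) fixture, bolted down: blue base 215 x 110 x 12 mm, two pale guide cheeks (110 mm long, outer faces 98 mm apart, tops at z = 44 mm) with a dark slide 40 mm wide between them, top also at 44 mm; strap across at x = +45 mm, top 50 mm. Origin on the bench midway between the cheeks, z up; x runs along the slide from handle to part: pull is along -x
- right_slide (a joint): travel of the right slide: 0 = shut (sprung home, its nose over the part), grows in m as the handle is pulled along -x of right; stop at 0.095. The spring always pulls it home: about 6 N at 0 and 120 N/m more (11 N at 40 mm), so it closes if let go
- right_handle: red upright paddle on the right slide: 16 mm thick along the pull, 40 mm wide, 45 mm tall; origin at the centre of its foot, on the slide's top 44 mm above the bench (paddle top at 89 mm), 115 mm to the -x side of the fixture's origin when shut; axes as the fixture's. Over 50 mm free before and behind it above the slide. Moves with the slide
- right_index (a point): middle of the white index line, 3 mm wide, painted across the top of the right slide, 22 mm on the +x side of the fixture's origin when shut; it moves with the slide; axes as the fixture's
- right_mark (a point): centre of the top of the green mark, a clip 12 mm long in the pull direction on top of the +y cheek of the right fixture (its top 48 mm above the bench, 36 mm to the fixture's +y side of the centre line); set 40 to 70 mm from the index line at rest, measured along the pull. Axes as the fixture's
- right_nest (a point): foot of the locating post of the right fixture, on top of its base plate, 100 mm on the +x side of the fixture's origin: the part in this nest has its origin here
- hammer: ball hammer, 280 mm, lying on the bench to the right; bystander
- wrench: steel wrench, 200 mm, lying on the bench to the left; bystander
- punch: blue drift punch, 160 x 12 x 12 mm, lying in front of the robot; bystander
- socket_big: upright steel socket, 36 mm across, 45 mm tall, between the fixtures; origin under its centre; bystander
- socket_mid: upright steel socket, 26 mm across, 38 mm tall, between the fixtures; bystander
- socket_small: upright steel socket, 20 mm across, 30 mm tall, between the fixtures; bystander
There are look-alikes about, which are no part of the job. What is meant by the gear is not black, and is the smaller of those in its own colour.

How it is judged:
At the end, for the whole second after the job is handed in: The slide over the gear is still (<10 mm/s), its index line within 6 mm of the mark's centre along the pull, the fingers pressing its handle with over 4 N; the other slide within 5 mm of shut; gear and bush within 12 mm of their start (((horizontal distance between gear and left_nest below 0.02 m and x of left_index in the frame of left_mark between -0.006 and 0.006 m and velocity of joint left_slide between -0.01 and 0.01 m/s and contact force between the fingers and left_handle above 4 N and value of joint right_slide below 0.005 m) or (horizontal distance between gear and right_nest below 0.02 m and x of right_index in the frame of right_mark between -0.006 and 0.006 m and velocity of joint right_slide between -0.01 and 0.01 m/s and contact force between the fingers and right_handle above 4 N and value of joint left_slide below 0.005 m)) and distance of each of gear, bush from where it was at the start of the episode below 0.012 m); the arm keeps its last pose, push and grip.
It fails at once if the clamp of the bush is pulled open (more than 10 mm) ((horizontal distance between bush and left_nest below 0.03 m and value of joint left_slide above 0.01 m) or (horizontal distance between bush and right_nest below 0.03 m and value of joint right_slide above 0.01 m)).
It fails at once if the gear or the bush is displaced (12 mm) or tipped (distance of any of gear, bush from where it was at the start of the episode above 0.012 m or angle between any of gear, bush's own z axis and vertical above 0.3 rad).
It fails at once if a green mark is shifted (4 mm) (distance of any of left_mark, right_mark from where it was at the start of the episode above 0.004 m).
It fails at once if a loose tool is displaced (25 mm) (distance of any of hammer, wrench, punch, socket_big, socket_mid, socket_small from where it was at the start of the episode above 0.025 m).
It also fails if it takes over 32 s, if anything falls off the work surface, if the arm or the gripper's body presses on something with over 40 N, if the wrist force passes 120 N, or if a joint passes its speed limit or range.

## Working session

There is one attempt and no reset: what is moved stays moved. The work goes in short steps, Python scripts to look and compute and a shell command to move; the robot and the scene stay as the last step left them, time stands still between calls to the robot, and variables do not carry over. Pictures are saved under pics/ and viewed, about 8 in all and at most 12, crops included, and the job is handed in when it is done.

```bash
mkdir -p pics; ls; python3 - <<'E'
from plant import r
import cv2
s=r.get_state();print(s)
for n in("top","side"):
    d=r.snapshot(n);cv2.imwrite(f"pics/{n}0.png",d["image"][:,:,::-1]);print(n,d["mtx"],d["R"],d["t"])
E
```

```text
pics
{'clock': 0.0, 'q': array([-1.0742186 ,  0.6899865 , -0.19449539,  1.56637911,  0.15732595,
        0.90250927, -0.21511798]), 'qd': array([-0.00026267, -0.00066947, -0.00328641, -0.00073755,  0.00033249,
        0.00058666, -0.00184298]), 'joint_torque': array([-7.39701372e-04, -5.27556109e+01, -1.26685180e+00, -1.53430867e+01,
       -5.25419635e-02,  6.58480873e-03,  1.77500128e-04]), 'tool_pos': array([0.27879625, 0.55865678, 0.24589865]), 'eef_rot': array([ 8.50402619e-01,  5.26131631e-01, -7.54559833e-04,  5.67863503e-04]), 'contact_force': array([-0.05193168, -0.74339878,  0.37699677]), 'moment': array([-0.01549464, -0.01849453, -0.06982046]), 'opening': 0.9988947436859474}
top [[370.89058577   0.         261.6445759 ]
 [  0.         370.89058577 188.53746527]
 [  0.           0.           1.        ]] [[ 0.00674129 -0.99986643 -0.01488904]
 [-0.99186387 -0.00479301 -0.12721278]
 [ 0.12712443  0.01562548 -0.99176369]] [-0.01071534  0.60576306  1.24308506]
side [[371.55315089   0.         257.20409164]
 [  0.         371.55315089 189.35335893]
 [  0.           0.           1.        ]] [[ 0.6907112  -0.72302921 -0.01211599]
 [-0.55024079 -0.51462707 -0.65756677]
 [ 0.46920476  0.46085545 -0.75329884]] [-0.43570341  0.35645707  0.86262668]
```

View pics/top0.png

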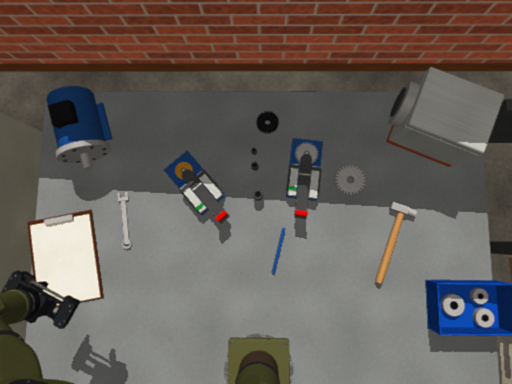

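View pics/side0.png

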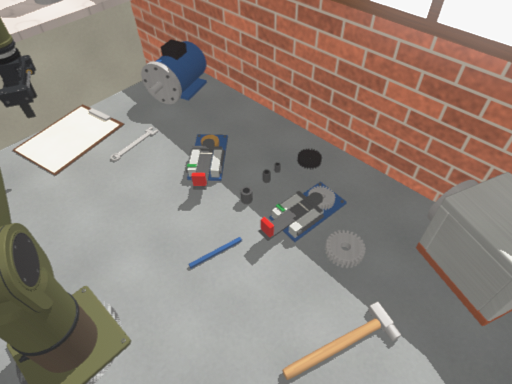

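Top view: the right fixture, with its handle at about (301,213), holds the grey part at (306,153). The left fixture holds the brass one at (184,170). Next I'll measure by colour and zoom in.

```bash
cat > h.py <<'E'
import numpy as np,cv2
from plant import r
def ray(d,uv,z):
    v=d["R"].T@np.linalg.inv(d["mtx"])@np.array([uv[0],uv[1],1.]); c=-d["R"].T@d["t"]
    return c+v*(z-c[2])/v[2]
def proj(d,X):
    p=d["mtx"]@(d["R"]@np.asarray(X)+d["t"]); return p[:2]/p[2]
def blobs(d,col,minA=8):
    h=cv2.cvtColor(d["image"],cv2.COLOR_RGB2HSV)
    m={"red":((h[...,0]<6)|(h[...,0]>174))&(h[...,1]>200)&(h[...,2]>90),
       "green":(h[...,0]>50)&(h[...,0]<85)&(h[...,1]>120)&(h[...,2]>60)}[col]
    n,_,st,c=cv2.connectedComponentsWithStats(m.astype(np.uint8))
    return [(c[i].round(2),st[i].tolist()) for i in range(1,n) if st[i,4]>=minA]
E
python3 - <<'E'
from h import *
T=r.snapshot("top");S=r.snapshot("side")
for n,d in(("top",T),("side",S)):
    for col,z in(("red",.0665),("green",.048)):
        for c,st in blobs(d,col): print(n,col,c,st,ray(d,c,z).round(4))
a=cv2.resize(T["image"][130:230,260:360],None,fx=6,fy=6,interpolation=cv2.INTER_CUBIC)
b=cv2.resize(S["image"][170:250,250:350],None,fx=6,fy=6,interpolation=cv2.INTER_CUBIC)
cv2.imwrite("pics/zt.png",a[:,:,::-1]);cv2.imwrite("pics/zs.png",b[:,:,::-1])
E
```

```text
top red [220.85 215.69] [216, 211, 11, 10, 61] [0.5098 0.1286 0.0665]
top red [300.75 212.72] [296, 210, 11, 6, 57] [ 0.5213 -0.1391  0.0665]
top green [291.58 187.88] [288, 186, 9, 4, 26] [ 0.6074 -0.1099  0.048 ]
top green [198.93 206.48] [195, 203, 9, 8, 27] [0.5418 0.2066 0.048 ]
side green [191.1 165. ] [187, 164, 9, 3, 21] [0.5411 0.2023 0.048 ]
side green [279.75 207.25] [276, 204, 8, 7, 24] [ 0.6048 -0.1144  0.048 ]
```

View pics/zt.png

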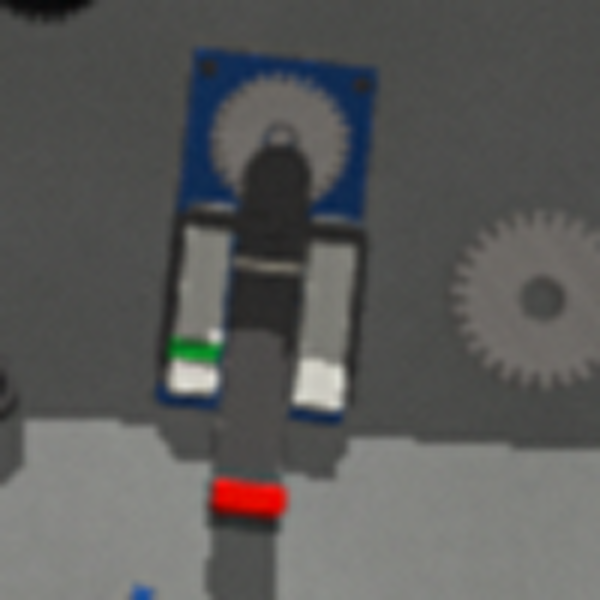

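View pics/zs.png

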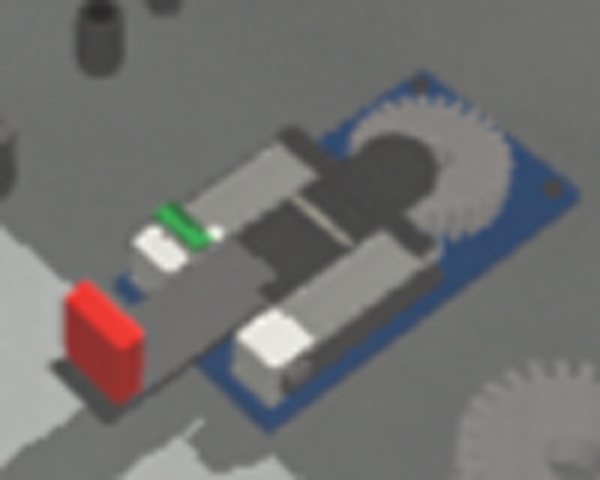

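Zooms: the toothed gear is in the right fixture, and the loose gear beside it is larger, so it's the look-alike. In the top crop the index line is at about (268,266), the green mark at (195,350), the paddle top at (249,496), and the base corners at (195,49), (377,70), (343,420) and (157,402).

```bash
cat > m.py <<'E'
from h import *
T=r.snapshot("top");S=r.snapshot("side")
print("cam",-T["R"].T@T["t"])
t=lambda x,y:(260+(x+.5)/6-.5,130+(y+.5)/6-.5)
s=lambda x,y:(250+(x+.5)/6-.5,170+(y+.5)/6-.5)
P=lambda n,X:print(n,np.round(X,4))
B=np.array([ray(T,t(*p),.012)[:2] for p in((195,49),(377,70),(343,420),(157,402))]);P("base",B)
print("len",[np.linalg.norm(B[i]-B[i-3]).round(4) for i in range(4)])
ax=(B[0]+B[1]-B[2]-B[3]);print("yaw base",np.degrees(np.arctan2(ax[1],ax[0])), "centre",B.mean(0))
# sub-pixel green / red via both views
il=[ray(T,t(*p),.044) for p in((233,262),(303,270))];P("index top",il)
ils=[ray(S,s(*p),.044) for p in((295,197),(349,244))];P("index side",ils)
P("index mean",(np.mean(il,0),np.mean(ils,0)))
P("handle top", [ray(T,t(*p),.089) for p in((212,482),(288,488),(285,515),(212,510))])
P("handle top side",[ray(S,s(*p),.089) for p in((67,297),(83,281),(143,331),(127,347))])
P("green top",ray(T,(291.58,187.88),.048));P("green side",ray(S,(279.75,207.25),.048))
E
python3 m.py
```

```text
cam [ 0.44288025 -0.02723429  1.30974789]
base [[ 0.7934 -0.1147]
 [ 0.7808 -0.2231]
 [ 0.5711 -0.2003]
 [ 0.5811 -0.0917]]
len [np.float64(0.1091), np.float64(0.211), np.float64(0.1091), np.float64(0.2135)]
yaw base -6.192592703031433 centre [ 0.68161797 -0.15746375]
index top [[ 0.659  -0.134   0.044 ]
 [ 0.6545 -0.1741  0.044 ]]
index side [[ 0.6582 -0.1406  0.044 ]
 [ 0.6535 -0.1775  0.044 ]]
index mean [[ 0.6567 -0.1541  0.044 ]
 [ 0.6558 -0.159   0.044 ]]
handle top [[ 0.529  -0.118   0.089 ]
 [ 0.5259 -0.1595  0.089 ]
 [ 0.5111 -0.1578  0.089 ]
 [ 0.5136 -0.1179  0.089 ]]
handle top side [[ 0.5155 -0.1246  0.089 ]
 [ 0.5267 -0.1237  0.089 ]
 [ 0.5247 -0.1612  0.089 ]
 [ 0.5137 -0.1618  0.089 ]]
green top [ 0.6074 -0.1099  0.048 ]
green side [ 0.6048 -0.1144  0.048 ]
```

Right fixture: yaw about -6.3°, handle at (0.520, -0.140), index about 55 mm ahead of the mark along the pull. The checks agree: base 212x109 mm, handle to index 137 mm. I'll approach now.

```bash
python3 -m pendant '[[[0,0,0.06],[-0.026,0.026,0],0.8],[[0,0,0.12],[-0.052,0.053,0],0.8],[[0,0,0.18],[-0.078,0.079,0],0.8],[[0,0,0.24],[-0.104,0.106,0],0.8],[[0,0,0.30],[-0.13,0.132,0],0.8],[[0,0,0.36],[-0.155,0.158,0],0.8],[[0,0,0.42],[-0.181,0.185,0],0.8],[[0,0,0.48],[-0.207,0.211,0],0.8],[[0,0,0.54],[-0.233,0.238,0],0.8],[[0,0,0.61],[-0.259,0.264,0],0.8]]' 20
cat > go.py <<'E'
import sys
from h import *
from scipy.spatial.transform import Rotation as Ro
tgt=np.array([float(v) for v in sys.argv[1:4]]);yaw=np.radians(float(sys.argv[4]))
s=r.get_state();R=Ro.from_quat(s["eef_rot"])
G=Ro.from_matrix(np.array([[np.cos(yaw),np.sin(yaw),0],[np.sin(yaw),-np.cos(yaw),0],[0,0,-1]]))
print("t",s["clock"],"pos",s["tool_pos"].round(4),"F",s["contact_force"].round(1),"op",round(s["opening"],3))
print("turn",(R.inv()*G).as_rotvec().round(4),"shift",R.inv().apply(tgt-s["tool_pos"]).round(4))
E
python3 go.py 0.52 -0.14 0.16 -6.3
```

```text
clock: 1.3
tool_pos: [0.4001, 0.2083, 0.2469]
eef_rot: [0.969, 0.245, 0.0, -0.0]
contact_force: [0.5, -0.5, 0.6]
opening: 0.799
t 1.3 pos [0.4001 0.2083 0.2469] F [ 0.5 -0.5  0.6] op 0.799
turn [-3.000e-04 -6.000e-04  6.054e-01] shift [-0.0602  0.3634  0.0868]
```

```bash
python3 -m pendant '[[[0,0,0.06],[-0.006,0.036,0.009],0.8],[[0,0,0.12],[-0.012,0.073,0.017],0.8],[[0,0,0.18],[-0.018,0.109,0.026],0.8],[[0,0,0.24],[-0.024,0.145,0.035],0.8],[[0,0,0.30],[-0.030,0.182,0.043],0.8],[[0,0,0.36],[-0.036,0.218,0.052],0.8],[[0,0,0.42],[-0.042,0.254,0.061],0.8],[[0,0,0.48],[-0.048,0.291,0.070],0.8],[[0,0,0.54],[-0.054,0.327,0.078],0.8],[[0,0,0.605],[-0.060,0.363,0.087],0.8]]'
python3 -m pendant '[[[0,0,0],[0,0,0],0.8],[[0,0,0],[0,0,0],0.8]]'
python3 go.py 0.52 -0.14 0.06 -6.3
python3 - <<'E'
from h import *
o=[]
for n,z in(("top",(120,230,230,370)),("side",(150,270,200,350))):
    d=r.snapshot(n);a,b,c,e=z;o.append(cv2.resize(d["image"][a:b,c:e],(560,440 if n=="top" else 448),interpolation=cv2.INTER_CUBIC)[:440])
im=np.hstack(o);im=cv2.resize(im,(800,314));cv2.imwrite("pics/a.png",im[:,:,::-1])
E
```

```text
clock: 2.3
tool_pos: [0.5209, -0.1394, 0.1594]
eef_rot: [0.998, -0.055, 0.0, -0.0]
contact_force: [0.5, 0.7, 0.8]
opening: 0.801
clock: 2.5
tool_pos: [0.5201, -0.1384, 0.1594]
eef_rot: [0.999, -0.054, -0.0, -0.0]
contact_force: [-0.1, 1.0, -0.1]
opening: 0.802
t 2.5 pos [ 0.5201 -0.1384  0.1594] F [-0.1  1.  -0.1] op 0.802
turn [-0.0002  0.0005  0.0018] shift [0.0001 0.0017 0.0994]
```

View pics/a.png

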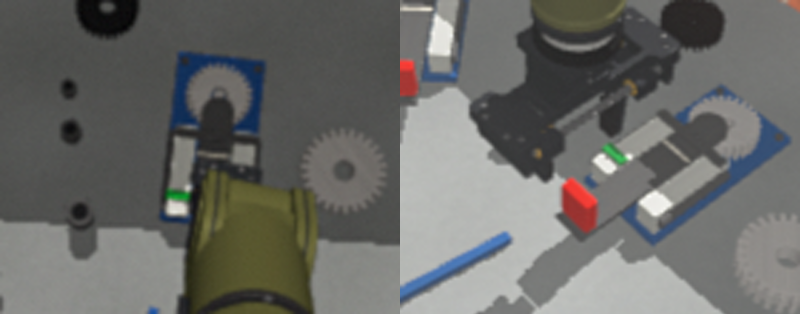

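The side view shows the gripper above the red handle, with the jaws along the pull. The mark (612,155) and index line (680,150) are both in view. I'll descend.

```bash
python3 -m pendant '[[[0,0,0],[0,0.001,0.01],0.6],[[0,0,0],[0,0.002,0.02],0.6],[[0,0,0],[0,0.002,0.03],0.6],[[0,0,0],[0,0.002,0.04],0.6],[[0,0,0],[0,0.002,0.05],0.6],[[0,0,0],[0,0.002,0.06],0.6],[[0,0,0],[0,0.002,0.07],0.6],[[0,0,0],[0,0.002,0.08],0.6],[[0,0,0],[0,0.002,0.09],0.6],[[0,0,0],[0,0.002,0.099],0.6]]'
python3 - <<'E'
from h import *
d=r.snapshot("side");a=d["image"][150:270,200:360]
cv2.imwrite("pics/b.png",cv2.resize(a,(800,600),interpolation=cv2.INTER_CUBIC)[:,:,::-1])
E
```

```text
clock: 3.6
tool_pos: [0.5201, -0.1399, 0.0598]
eef_rot: [0.999, -0.054, -0.0, -0.0]
contact_force: [-0.6, -0.4, -0.3]
opening: 0.602
```

View pics/b.png

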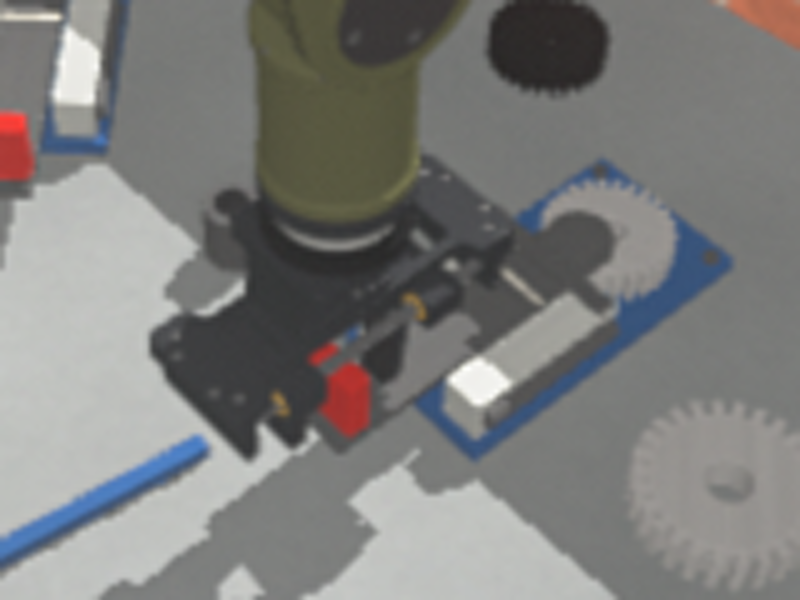

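The fingers straddle the red handle, seen at (345,390). I'll close the gripper.

```bash
python3 -m pendant '[[[0,0,0],[0,0,0],0.3],[[0,0,0],[0,0,0],0],[[0,0,0],[0,0,0],0],[[0,0,0],[0,0,0],0],[[0,0,0],[0,0,0],0],[[0,0,0],[0,0,0],0],[[0,0,0],[0,0,0],0],[[0,0,0],[0,0,0],0]]' 45
python3 go.py 0.52 -0.14 0.06 -6.3
```

```text
clock: 4.45
tool_pos: [0.5211, -0.14, 0.0611]
eef_rot: [0.999, -0.054, 0.001, 0.0]
contact_force: [3.3, -0.1, 2.3]
opening: 0.181
t 4.45 pos [ 0.5211 -0.14    0.0611] F [ 3.3 -0.1  2.3] op 0.181
turn [ 0.     -0.0022  0.0028] shift [-0.0011  0.0001  0.001 ]
```

The opening of 0.181 is 16 mm, so it has the paddle. I'll pull 50 mm along tool -x.

```bash
python3 -m pendant '[[[0,0,0],[-0.005,0,0],0],[[0,0,0],[-0.010,0,0],0],[[0,0,0],[-0.015,0,0],0],[[0,0,0],[-0.02,0,0],0],[[0,0,0],[-0.025,0,0],0],[[0,0,0],[-0.03,0,0],0],[[0,0,0],[-0.035,0,0],0],[[0,0,0],[-0.04,0,0],0],[[0,0,0],[-0.045,0,0],0],[[0,0,0],[-0.05,0,0],0]]'
python3 -m pendant '[[[0,0,0],[0,0,0],0],[[0,0,0],[0,0,0],0],[[0,0,0],[0,0,0],0]]'
python3 - <<'E'
from h import *
o=[]
for n,(a,c) in(("top",(140,270)),("side",(170,255))):
    d=r.snapshot(n);o.append(cv2.resize(d["image"][a:a+75,c:c+75],(600,600),interpolation=cv2.INTER_CUBIC))
    print(n,[(b[0],ray(d,b[0],.048).round(4)) for b in blobs(d,"green")])
    cv2.imwrite(f"pics/c_{n}.png",o[-1][:,:,::-1])
E
```

```text
clock: 5.45
tool_pos: [0.4766, -0.135, 0.0611]
eef_rot: [0.999, -0.053, 0.006, 0.0]
contact_force: [11.5, -0.6, -5.6]
opening: 0.175
clock: 5.75
tool_pos: [0.4764, -0.1349, 0.0611]
eef_rot: [0.999, -0.053, 0.006, 0.0]
contact_force: [10.1, -0.4, -4.0]
opening: 0.179
top [(array([291.58, 187.88]), array([ 0.6074, -0.1099,  0.048 ])), (array([198.93, 206.48]), array([0.5418, 0.2066, 0.048 ]))]
side [(array([191.05, 165.05]), array([0.5408, 0.2022, 0.048 ]))]
```

View pics/c_side.png

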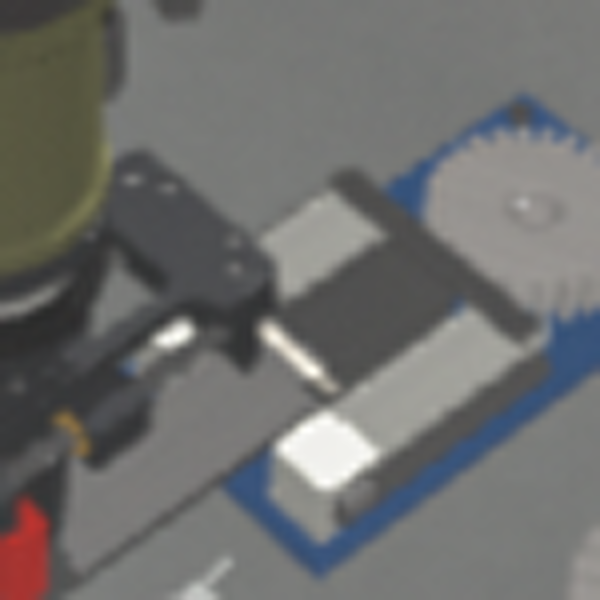

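View pics/c_top.png

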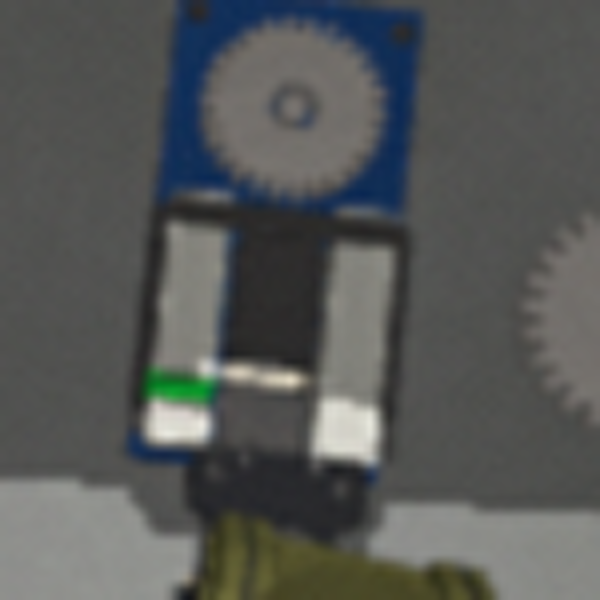

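The top crop shows the index line from (217,372) to (310,380), still a little short of the green mark's centre at about (181,386). The gear is clear of the nose and undisturbed. I'll compute what's left to go.

```bash
cat > e.py <<'E'
from h import *
import sys
a=np.radians(-6.4);ax=np.array([np.cos(a),np.sin(a)])
T=r.snapshot("top");S=r.snapshot("side")
I0=np.array([0.6567,-0.1541]);Is0=(0.6535,-0.1775)
g=[b for b in blobs(T,"green") if b[0][0]>250][0][0];G=ray(T,g,.048)[:2]
t=lambda x,y:(270+(x+.5)/8-.5,140+(y+.5)/8-.5)
s=lambda x,y:(255+(x+.5)/8-.5,170+(y+.5)/8-.5)
# automatic index: brightest rows within the slide columns near the mark
im=T["image"].astype(float).mean(2);uu=np.arange(299,307);vs=[]
for u in uu:
    c=im[180:194,u];w=np.clip(c-np.median(c)-25,0,None);vs.append((w*np.arange(180,194)).sum()/max(w.sum(),1e-9))
uv=(uu.mean(),np.median(vs));I=ray(T,uv,.044)[:2]
print("auto uv",uv,"idx",I.round(4),"mark",G.round(4),"idx-mark",((I-G)@ax).round(4),"travel",((I0-I)@ax).round(4))
if len(sys.argv)>1:
    I=np.mean([ray(T,t(*p),.044)[:2] for p in((217,372),(310,380))],0);print("hand",I.round(4),((I-G)@ax).round(4),((I0-I)@ax).round(4))
    E=ray(S,s(338,388),.044)[:2];print("side end",E.round(4),"travel",((np.array(Is0)-E)@ax).round(4))
E
python3 e.py 1; python3 go.py 0.52 -0.14 0.06 -6.3
```

```text
auto uv (np.float64(302.5), np.float64(186.706743985216)) idx [ 0.6121 -0.1477] mark [ 0.6074 -0.1099] idx-mark 0.0089 travel 0.045
hand [ 0.6126 -0.1477] 0.0094 0.0445
side end [ 0.611  -0.1725] travel 0.0428
t 5.95 pos [ 0.4764 -0.135   0.0611] F [11.  -0.2 -5.6] op 0.175
turn [ 0.0002 -0.0117  0.0037] shift [0.0438 0.0004 0.0016]
```

About 9 to 10 mm is left (top view 9, side view 10). I'll pull another 10 mm, allowing for compliance.

```bash
python3 -m pendant '[[[0,0,0],[-0.003,0,0],0],[[0,0,0],[-0.006,0,0],0],[[0,0,0],[-0.008,0,0],0],[[0,0,0],[-0.010,0,0],0],[[0,0,0],[-0.010,0,0],0],[[0,0,0],[-0.010,0,0],0],[[0,0,0],[-0.010,0,0],0],[[0,0,0],[-0.010,0,0],0]]'
python3 e.py; python3 - <<'E'
from h import *
d=r.snapshot("top")
cv2.imwrite("pics/d.png",cv2.resize(d["image"][140:215,270:345],(600,600),interpolation=cv2.INTER_CUBIC)[:,:,::-1])
E
```

```text
clock: 6.75
tool_pos: [0.4673, -0.1339, 0.0611]
eef_rot: [0.999, -0.053, 0.007, 0.0]
contact_force: [12.2, -0.4, -4.8]
opening: 0.177
auto uv (np.float64(302.5), np.float64(189.21434528773977)) idx [ 0.6035 -0.1476] mark [ 0.6074 -0.1099] idx-mark 0.0003 travel 0.0536
```

View pics/d.png

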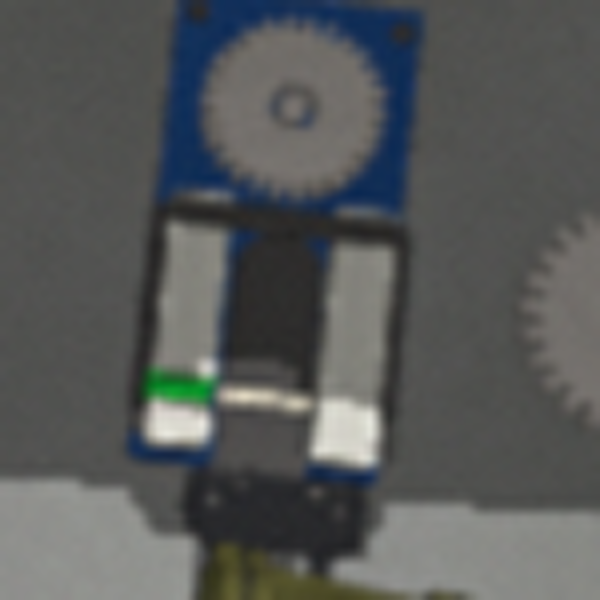

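The index line, centred at about (264,397), lines up with the green mark at (181,386) once the fixture's yaw is allowed for. I'll check it's steady, then hand in.

```bash
python3 -m pendant '[[[0,0,0],[0,0,0],0],[[0,0,0],[0,0,0],0],[[0,0,0],[0,0,0],0],[[0,0,0],[0,0,0],0],[[0,0,0],[0,0,0],0]]' && python3 e.py && python3 - <<'E'
from h import *
for b in blobs(r.snapshot("top"),"red"):print(b)
s=r.get_state();print(s["clock"],abs(s["qd"]).max(),s["opening"]);print(r.finish_job())
E
```

```text
clock: 7.4
tool_pos: [0.4673, -0.1339, 0.0611]
eef_rot: [0.999, -0.053, 0.007, 0.0]
contact_force: [12.0, -1.1, -5.1]
opening: 0.177
auto uv (np.float64(302.5), np.float64(189.1693142779812)) idx [ 0.6036 -0.1476] mark [ 0.6074 -0.1099] idx-mark 0.0005 travel 0.0535
(array([220.84, 215.76]), [216, 211, 11, 10, 62])
7.55 0.0012866662156966991 0.17553752410608386
the job is handed in; nothing more can be done
None
```

The toothed gear was in the right fixture. I gripped that clamp's red handle at 45 N, pulled the slide back about 54 mm to the green mark, and handed the job in at 7.55 s with the gripper still holding it. No verdict is reported, so this rests on my own checks.

- **Index line:** the top camera put it 0.5 mm from the mark's centre along the pull (6 mm allowed). I had no side-view check at the end because the arm hid the mark. My earlier side-view measurements suggested it could be 1–2 mm further off, which is still inside the limit.
- **Hold:** the TCP position was unchanged over the last half second. The pull on the tool was about 12 N, as expected from the spring, and the jaws stood at about 15.5 mm on the 16 mm handle.
- **Everything else:** the left clamp's handle was where it started, and in the last top view the gear looked undisturbed. The marks hadn't shifted. I didn't measure the bush or the loose tools again at the end, but the arm felt no unexpected contact on its way.

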